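# Set up a guide pin for inspection and hold the backing screen at balance

## Robot

A 6-joint arm with a two-finger parallel gripper is mounted at the origin on the work surface. World frame = base frame: x ahead of the robot, y to its left, z up, the work surface at z = 0. Lengths are in m, angles in rad, forces in N, time in s.
With the tool pointing down it reaches from about 0.35 to 0.925 m from the base axis. Payload 6.4 kg.
Tool frame: the origin (TCP) lies on the centre line of the jaws, within the pads' length; the fingertips stand 17 mm ahead of it and the grasp point (between the pads) lies 2 mm behind it; z points along the fingers, y is the line along which they close (so a half turn about z gives the same grasp; the last joint's range is limited). The gripper opens to 85 mm and grips with 20 to 120 N. Pads are 22 mm wide; open, the fingers measure 114 mm over their backs; the gripper's body (76 mm by 85 mm) begins 54 mm behind the grasp point. The pads swing forward as they close: fully open they stand 13 mm farther back than shut.
Start: joints at [-1.296, 0.245, 1.558, -0, 1.339, -0.174], TCP at [0.282, -0.586, 0.212] pointing down, gripper open.
Joint ranges: [-3.13, 3.13], [-1.02, 2.26], [0.13, 2.54], [-0.95, 4.09], [0.21, 2.88], [-2.74, 2.74]. Speed limits (rad/s): [2.57, 2.57, 3.14, 3.14, 3.14, 3.14].

## Interface

Orientations are given as a 3x3 rotation matrix whose columns are the frame's x, y, z axes.
In Python, from station import ctrl, command_gripper, kinematics, telemetry, grab_frame, calibration, job, recognise gives the robot as it stands. Calls block until the motion is done:
- ctrl.move_to(position, orientation): joint-space move of the TCP to a pose.
- ctrl.movel(position, frame=None, feed=0.15, force_limit=None): straight line of the TCP; frame=None keeps the orientation; feed is the mean speed in m/s. With force_limit (N) it stops when the force on the tool has changed by that much, and returns True; else False.
- ctrl.goto_joints(angles): joint-space move.
- command_gripper(opening, force=None): finger opening in m; force is the grip in N (None keeps the last); returns when the fingers have stopped.
- ctrl.pause(seconds).
- kinematics.solve_ik(position, orientation): joint angles nearest the present ones, or None.
- telemetry.read_state(): the state.
- grab_frame(name): name is "side" or "top" or "wrist"; returns the picture (384x512x3 uint8, red, green, blue); there is no depth.
- calibration(name): a dict with "fx", "fy", "cx", "cy" (pixels), "R" (3x3) and "t" (3): a world point X has camera coordinates R X + t; the wrist camera has in their place "hand_eye" (4x4, takes a point from camera to tool coordinates, whose origin is the TCP and whose axes are the flange's). Camera axes: x right, y down, z forward; pixel columns grow to the right and rows downward; lengths in m; the calibration is good to about 2 mm. A picture is of the moment at which its call begins: read the wrist's pose just before it. calibration takes no time and is no camera call.
A pose or a line that the arm cannot do raises ctrl.MotionError and nothing moves.
- job.job_done(): hands the job in; it is judged then, once.
Trained networks look in the newest picture that a camera, given by its name, has taken for a name from the list of things; names that differ only in an ending like _2 or _b are one class to them, and where a whole thing is asked for, a point or a joint stands for the part that bears it (a point fixed in the world has none). Each returns a list of dicts, best first, with "p" (0 to 1); they miss things now and then, are a little off and sometimes report something else, mostly with a low value. They report only what shows in the picture. A call takes as long as a camera call.
- recognise(camera, label): "extent" ([left, top, right, bottom] in pixels, round what is visible of it).
The state is a dict: "t": time; "joint_positions": joint angles; "joint_velocities": joint speeds; "joint_efforts": joint torques, N m; "tool_pos": TCP position; "tool_rot": TCP orientation; "ft_force": force on the tool from outside, world axes, zero at the start; "wrist_torque": the same for the moment, N m; "grip_width": finger opening in m; "grip_force": force on a finger pad.
Only numpy, scipy, OpenCV 4.12 (cv2) and the standard library are available. Lean on these libraries where they do the work, as an engineer would, in place of code of your own. Each camera call takes 0.05 s, during which the arm holds its last target. There are 200 camera calls.

## Task

Stand the brass guide pin upright in the yellow-ringed nest of the inspection stand, flange down and fully home, and let go of it. Then swing the white hinged screen up by its red knob from its back rest until it stands upright at its balance point behind the pin, and finish while the fingers are still holding it motionless there. It has no stay and falls either way, so do not let it go over towards the pin, and leave the other pins and loose items where they are.

Things in the scene. Friction and masses are not known exactly. Their poses are not given: they have to be found in the camera images.
- pin: the brass-coloured guide pin to inspect, loose, standing upright on the bench among two others of the same shape. Total height 80 mm: a flange at the foot of 28 mm diameter, 8 mm high, then a plain 14 mm diameter shank to the top. About 0.12 kg. Origin at the centre of its underside, z up along the shank.
- steel_pin: a bright steel guide pin, same shape and size, bystander. Origin at the centre of its underside.
- black_pin: a black guide pin, same shape and size, bystander. Origin at the centre of its underside.
- stand: fixed inspection stand: dark steel base plate 200 (its x) by 160 (its y) by 24 mm high, origin at the centre of its underside on the bench. Its +x points away from the robot (turned at most 0.3 rad); the nest is on its -x half. Hinge cheeks rise to 73 mm at x = 0, y = +-69 mm; the screen's rest bar is at x = +70 mm, top 77 mm above the bench.
- nest (a point): centre of the mouth of the round nest in the base plate, level with the plate's top face 24 mm above the bench, marked by a yellow ring. Blind hole 31 mm in diameter, chamfered, 12 mm deep: a fully home pin has its underside 12 mm below this point. 70 mm in front (stand -x) of the hinge line. Axes as the stand's.
- flap_hinge (a point): the middle of the screen's hinge line, 60 mm above the bench; the hinge line runs along the stand's y axis. Axes as the stand's.
- flap_knob (a point): centre of the red knob on the screen's free edge, 125 mm from the hinge line. Knob: cylinder 22 mm in diameter, 22 mm long, flat ends facing along the hinge line (stand y); gripped on these ends from above it can turn between the fingers as the screen swings. On an 8 mm stem; the panel (116 mm wide, 8 mm thick) ends 35 mm from the knob centre. Site z: from hinge to knob.
- flap (a joint): angle of the white screen, rad. 0: lying back on its rest, away from the robot, 20 degrees above level (the start). Grows as it swings up and towards the pin and robot. 1.22: upright, knob straight above the hinge line: the balance point. 2.44: fallen over forwards. Almost no friction: released either side of upright it falls that way. Mass about 0.25 kg.
- pen: blue marker pen, 130 mm long, lying on the bench, bystander. Origin at the middle of its underside.
- screwdriver: screwdriver lying on the bench, bystander.
- bush: brass guide bush (ring 34 mm across, 22 mm high), bystander. Origin at the centre of its underside.
- bolt: dark bolt standing on its head, 45 mm high, bystander. Origin at the centre of its underside.

How it is judged:
On the way, in this order (a step that is already met when the one before it is completed fails the run):
1. the brass pin stands fully home in the nest, let go, while the screen still lies back (horizontal distance between pin and nest below 0.005 m and z of pin in the frame of nest below -0.009 m and angle between pin's own z axis and vertical below 0.08 rad and contact force between pin and the arm below 0.05 N and contact force between pin and the fingers below 0.05 N and linear speed of pin below 0.02 m/s and value of joint flap below 0.5 rad), for 0.2 s.
2. the screen is held still at its balance point in the fingers (value of joint flap between 1.1317 and 1.3117 rad and velocity of joint flap between -0.1 and 0.1 rad/s and contact force between the fingers and flap above 0.5 N), for 0.3 s.
At the end, for the whole second after the job is handed in: The brass pin stands in the nest (within 5 mm of its centre, underside at least 9 mm below the mouth, tilted less than 0.08 rad), at rest and untouched by robot or screen; the screen is within 0.09 rad of upright (joint 1.22), still (under 0.1 rad/s), with the fingers on it (over 0.5 N) (all of step 2 and horizontal distance between pin and nest below 0.005 m and z of pin in the frame of nest below -0.009 m and angle between pin's own z axis and vertical below 0.08 rad and contact force between pin and the arm below 0.05 N and contact force between pin and the fingers below 0.05 N and linear speed of pin below 0.02 m/s and contact force between pin and flap below 0.05 N); the arm keeps its last pose, push and grip.
It fails at once if the screen goes over towards the pin (more than 0.35 rad past upright) (value of joint flap above 1.5717 rad).
It fails at once if another pin or a loose bystander is moved more than 20 mm or knocked over (distance of any of steel_pin, black_pin, pen, screwdriver, bush, bolt from where it was at the start of the episode above 0.02 m or angle between any of steel_pin, black_pin, bolt's own z axis and vertical above 0.3 rad).
It also fails if it takes over 58 s, if anything falls off the work surface, if the arm or the gripper's body presses on something with over 40 N, if the wrist force passes 120 N, or if a joint passes its speed limit or range.

## Working session

There is one attempt and no reset: what is moved stays moved. The work goes in short steps, each a Python script; the robot and the scene stay as the last script left them, time stands still between calls to the robot, and variables do not carry over. Pictures are saved under pics/ and viewed, at most 10 in all, crops included, and the job is handed in when it is done.

```bash
mkdir -p pics; ls
python3 - <<'E'
from station import *
import cv2,numpy as np
ims=[]
for c in ("top","side"):
    im=grab_frame(c);ims.append(im)
    k=calibration(c);print(c,{a:np.round(v,4).tolist() for a,v in k.items()}, "campos",-np.array(k["R"]).T@np.array(k["t"]))
    cv2.imwrite(f"pics/{c}.png",im[...,::-1])
    for l in ("pin","steel_pin","black_pin","stand","flap_knob","flap","bush","bolt","pen","screwdriver"):
        print(l,[(np.round(d["extent"]).tolist(),round(d["p"],2)) for d in recognise(c,l)[:3]])
print(calibration("wrist")); print(telemetry.read_state()["t"])
E
```

```text
pics
top {'fx': 400.4044, 'fy': 400.4044, 'cx': 259.0016, 'cy': 189.7574, 'R': [[-0.0277, -0.9996, 0.011], [-0.9904, 0.026, -0.1361], [0.1357, -0.0147, -0.9906]], 't': [-0.0111, 0.5978, 1.2043]} campos [ 0.42819757 -0.00894244  1.27452423]
pin [([330.0, 219.0, 343.0, 228.0], 0.37)]
steel_pin [([301.0, 187.0, 308.0, 189.0], 0.62)]
black_pin [([302.0, 185.0, 312.0, 192.0], 0.61), ([285.0, 228.0, 293.0, 235.0], 0.47), ([125.0, 195.0, 160.0, 213.0], 0.42)]
stand [([204.0, 165.0, 257.0, 247.0], 0.88)]
flap_knob [([206.0, 166.0, 248.0, 212.0], 0.9)]
flap [([210.0, 166.0, 244.0, 212.0], 0.68)]
bush [([376.0, 159.0, 386.0, 169.0], 0.44)]
bolt []
pen [([383.0, 206.0, 395.0, 245.0], 0.73)]
screwdriver [([106.0, 186.0, 160.0, 211.0], 0.55), ([261.0, 148.0, 267.0, 153.0], 0.21)]
side {'fx': 349.4541, 'fy': 349.4541, 'cx': 254.0245, 'cy': 195.1093, 'R': [[0.9653, -0.2607, 0.0167], [-0.1429, -0.5804, -0.8017], [0.2187, 0.7715, -0.5975]], 't': [-0.6099, 0.1429, 1.0163]} campos [ 0.38685543 -0.86010675  0.73205502]
pin [([223.0, 260.0, 232.0, 289.0], 0.51)]
steel_pin [([257.0, 231.0, 266.0, 255.0], 0.7)]
black_pin []
stand [([189.0, 167.0, 258.0, 224.0], 0.92)]
flap_knob [([221.0, 170.0, 258.0, 195.0], 0.88), ([222.0, 262.0, 231.0, 289.0], 0.63)]
flap [([216.0, 167.0, 258.0, 199.0], 0.58), ([222.0, 263.0, 235.0, 290.0], 0.43)]
bush [([307.0, 304.0, 327.0, 326.0], 0.7)]
bolt []
pen [([214.0, 323.0, 263.0, 352.0], 0.62)]
screwdriver [([210.0, 147.0, 226.0, 166.0], 0.54)]
{'fx': 329.74966682559295, 'fy': 329.74966682559295, 'cx': 248.27389449747787, 'cy': 188.95194130934652, 'hand_eye': array([[-1.16017665e-03, -9.53704595e-01, -3.00742746e-01,
         7.66205051e-02],
       [ 9.99999240e-01, -1.23219224e-03,  4.97821759e-05,
         6.99423525e-04],
       [-4.18050367e-04, -3.00742460e-01,  9.53705299e-01,
        -1.62199060e-01],
       [ 0.00000000e+00,  0.00000000e+00,  0.00000000e+00,
         1.00000000e+00]])}
1.1
```

Run:
```python
import cv2,numpy as np
a=cv2.imread("pics/top.png")[135:285,95:415];b=cv2.imread("pics/side.png")[135:360,180:340]
cv2.imwrite("pics/topz.png",cv2.resize(a,None,fx=2.5,fy=2.5,interpolation=cv2.INTER_CUBIC))
cv2.imwrite("pics/sidez.png",cv2.resize(b,None,fx=2.6,fy=2.6,interpolation=cv2.INTER_CUBIC))
```

```text
(no output)
```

View pics/topz.png

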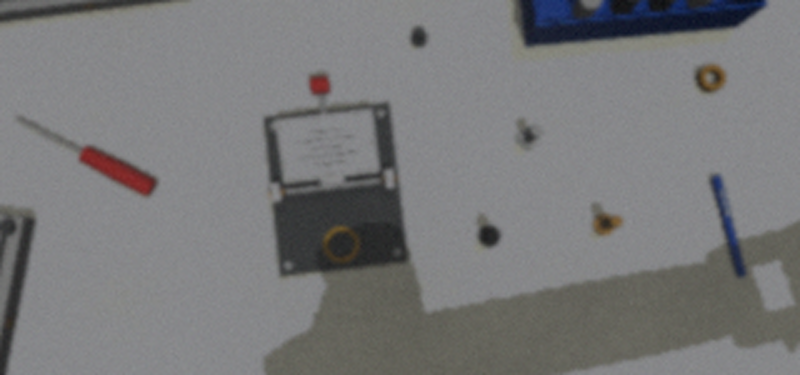

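View pics/sidez.png

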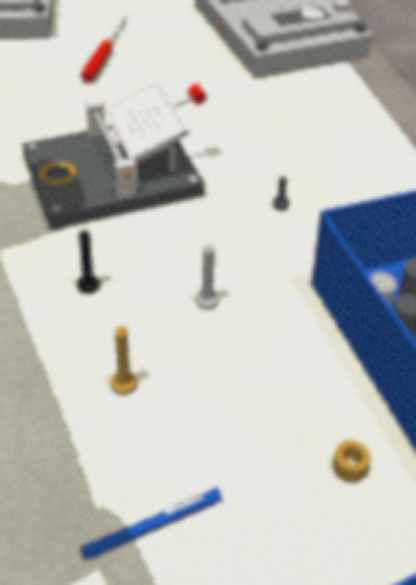

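The top view (2.5x zoom) shows the brass pin at about px (338,224), the black pin at (290,229) and the steel pin at (306,188). The nest ring is at (231,232) and the red knob at (223,169). The side view agrees: the brass pin stands nearest to the pen, and its foot is at about px (228,283).

```bash
cat > h.py <<'E'
from station import *
import cv2,numpy as np
def cam(name,st=None):
    k=calibration(name)
    if name=="wrist":
        H=np.array(k["hand_eye"]);T=np.eye(4);T[:3,:3]=st["tool_rot"];T[:3,3]=st["tool_pos"]
        W=T@H;R=W[:3,:3].T;t=-R@W[:3,3]
    else: R=np.array(k["R"]);t=np.array(k["t"])
    return k,R,t
def onplane(c,uv,z):
    k,R,t=c;d=R.T@np.array([(uv[0]-k["cx"])/k["fx"],(uv[1]-k["cy"])/k["fy"],1]);o=-R.T@t
    return o+d*(z-o[2])/d[2]
def proj(c,X):
    k,R,t=c;p=R@np.asarray(X)+t;return np.array([k["fx"]*p[0]/p[2]+k["cx"],k["fy"]*p[1]/p[2]+k["cy"]])
def down(yaw): # tool y axis (closing) at angle yaw from world x... y=(cos,sin)
    y=np.array([np.cos(yaw),np.sin(yaw),0]);z=np.array([0,0,-1.]);return np.column_stack([np.cross(y,z),y,z])
E
python3 - <<'E'
from h import *
T=cam("top");S=cam("side")
zt=lambda u,v:(95+u/2.5,135+v/2.5); zs=lambda u,v:(180+u/2.6,135+v/2.6)
P=lambda n,c,uv,z:print(n,np.round(onplane(c,uv,z),4))
P("pin foot T",T,zt(607,223),.006);P("pin foot S",S,zs(123,385),.006);P("pin top S",S,zs(121,329),.08)
P("black T",T,zt(489,236),.008);P("black S",S,zs(88,284),.006);P("steel T",T,zt(530,135),.006);P("steel S",S,zs(207,299),.006)
P("nest T",T,zt(341,243),.024);P("nest S",S,zs(57,173),.024)
P("knob T",T,zt(319,84),.1027);P("knob S",S,zs(197,93),.1027)
for uv in((281,276),(408,262),(265,117),(388,104)):P("corner",T,zt(*uv),.024)
for uv in((24,145),(52,228),(204,186)):P("cornerS",S,zs(*uv),.024)
P("bolt",T,zt(419,38),.02)
s=telemetry.read_state();print(np.round(s["tool_rot"],3))
E
```

```text
pin foot T [ 0.4854 -0.2742  0.006 ]
pin foot S [ 0.4856 -0.2749  0.006 ]
pin top S [ 0.4872 -0.2685  0.08  ]
black T [ 0.473  -0.1238  0.008 ]
black S [ 0.4762 -0.1262  0.006 ]
steel T [ 0.6004 -0.1815  0.006 ]
steel S [ 0.5994 -0.1813  0.006 ]
nest T [0.4688 0.0619 0.024 ]
nest S [0.47   0.0609 0.024 ]
knob T [0.6551 0.0801 0.1027]
knob S [0.6582 0.0818 0.1027]
corner [0.4303 0.1367 0.024 ]
corner [ 0.4431 -0.0206  0.024 ]
corner [0.6297 0.1548 0.024 ]
corner [ 0.6423 -0.0008  0.024 ]
cornerS [0.4366 0.1313 0.024 ]
cornerS [ 0.449  -0.0426  0.024 ]
cornerS [ 0.6438 -0.0094  0.024 ]
bolt [ 0.7278 -0.0426  0.02  ]
[[ 0.901  0.434  0.   ]
 [ 0.434 -0.901 -0.   ]
 [ 0.     0.    -1.   ]]
```

Run:
```python
from h import *
yaw=-np.pi/2+.095
ims=[]
for n,p in (("nest",(.54,.068,.24)),("pin",(.4855,-.2745,.2))):
    ctrl.move_to(np.array(p),down(yaw))
    s=telemetry.read_state();im=grab_frame("wrist");cv2.imwrite(f"pics/w_{n}.png",im[...,::-1]);ims.append(im[...,::-1])
    np.save(f"{n}_pose.npy",{"tool_rot":s["tool_rot"],"tool_pos":s["tool_pos"]})
    for l in (("stand","flap_knob") if n=="nest" else ("pin",)):
        print(l,[(np.round(d["extent"],1).tolist(),round(d["p"],2)) for d in recognise("wrist",l)[:2]])
    print(s["t"],np.round(s["joint_positions"],2))
cv2.imwrite("pics/w2.png",cv2.resize(np.hstack(ims),(800,300),interpolation=cv2.INTER_AREA))
```

```text
stand [([171.7, 22.4, 322.3, 235.8], 0.76)]
flap_knob [([179.5, 24.2, 312.9, 171.4], 0.83)]
3.5917 [-0.08 -0.03  1.8  -0.    1.37  1.39]
pin [([232.6, 147.1, 256.6, 182.9], 0.61), ([71.5, 140.8, 121.8, 179.2], 0.41)]
5.0583 [-0.72  0.04  1.81  0.    1.29  0.76]
```

View pics/w_nest.png

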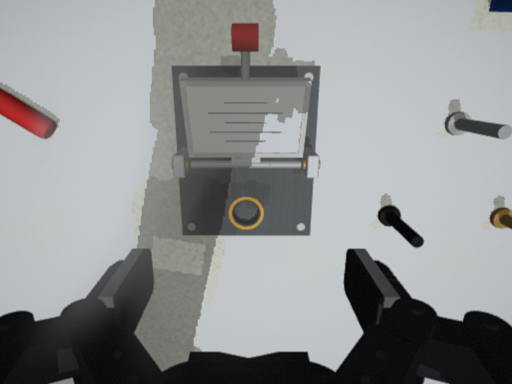

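View pics/w_pin.png

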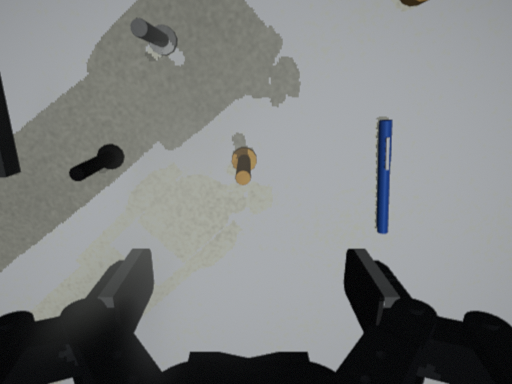

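The nest picture shows the ring at px (246,213) and the red knob at about (245,37). The screen lies flat and square to the image. In the pin picture the brass flange is at (244,159) and the shank top at (243,177), with nothing close to it.

Run:
```python
from h import *
L=lambda n:(cv2.cvtColor(cv2.imread(f"pics/w_{n}.png"),cv2.COLOR_BGR2HSV),cam("wrist",np.load(f"{n}_pose.npy",allow_pickle=True).item()))
def box(m,r):
    x0,y0,x1,y1=r;ys,xs=np.nonzero(m[y0:y1,x0:x1]);return np.array([xs.min()+x0,ys.min()+y0,xs.max()+x0+1,ys.max()+y0+1]),xs.size
h,c=L("nest")
m=cv2.inRange(h,(12,90,60),(35,255,255));b,n=box(m,(225,190,268,233));print("ring",b,n)
N=onplane(c,((b[0]+b[2])/2-.5,(b[1]+b[3])/2-.5),.024);print(N, onplane(c,(b[0],213),.024)-onplane(c,(b[2],213),.024))
m=cv2.inRange(h,(0,120,40),(8,255,255))|cv2.inRange(h,(172,120,40),(180,255,255));b,n=box(m,(220,10,272,65));print("knob",b,n)
K=onplane(c,((b[0]+b[2])/2-.5,(b[1]+b[3])/2-.5),.1027);print(K,"width",onplane(c,(b[0],37),.1027)-onplane(c,(b[2],37),.1027))
d=K-N;print("dist",np.hypot(*d[:2]),"yaw",np.arctan2(d[1],d[0]))
for uv,z in (((181.5,235.5),.024),((312,235.5),.024),((173,66),.024),((320,66),.024)):print("corner",onplane(c,uv,z))
h,c=L("pin")
for y in range(145,186,3): print(y,"".join("#" if v else "." for v in cv2.inRange(h,(8,90,50),(30,255,255))[y,222:268]))
for X in((.4855,-.2745,.008),(.4855,-.2745,.08)):print(proj(c,X))
print("foot",onplane(c,(244,158.5),.006),"top",onplane(c,(243,177),.08))
```

```text
ring [229 196 264 230] 378
[0.46760434 0.0625666  0.024     ] [-0.00398315  0.04288894  0.        ]
knob [232  24 258  50] 669
[0.65477376 0.08039779 0.1027    ] width [-0.00200677  0.02152226  0.        ]
dist 0.18801686192056247 yaw 0.09498100688863718
corner [0.42918682 0.14055666 0.024     ]
corner [ 0.44436341 -0.0229586   0.024     ]
corner [0.62869599 0.15609119 0.024     ]
corner [ 0.64337112 -0.00138688  0.024     ]
145 ..............................................
148 ..............................................
151 .................#.....########...............
154 ............####.#.......########.............
157 ...........####............#######............
160 ..........######............######............
163 ...........#####............######............
166 ............###.............####..............
169 ..............................................
172 ................###########...................
175 ..............##############..................
178 ..............##############..................
181 ...............############...................
184 ....................##........................
[248.2234606  159.18004869]
[248.25218176 176.54909278]
foot [ 0.485385   -0.26984017  0.006     ] top [ 0.48464565 -0.26989784  0.08      ]
```

Run:
```python
from h import *
yaw=-np.pi/2+.095;R=down(yaw)
ctrl.move_to(np.array([.4850,-.2700,.13]),R)
print(ctrl.movel(np.array([.4850,-.2700,.053]),feed=.1,force_limit=8))
command_gripper(0.0,40);s=telemetry.read_state();print(s["grip_width"],s["grip_force"],s["ft_force"],s["tool_pos"])
ctrl.movel(np.array([.4850,-.2700,.20]),feed=.15)
ctrl.move_to(np.array([.4676,.0626,.14]),R);ctrl.pause(.3)
s=telemetry.read_state();im=grab_frame("wrist");cv2.imwrite("pics/w_held.png",im[...,::-1])
np.save("held_pose.npy",{"tool_rot":s["tool_rot"],"tool_pos":s["tool_pos"]})
print(s["grip_width"],s["ft_force"],s["tool_pos"],s["t"])
c=cam("wrist",s)
for z in(.087,.167):print(proj(c,(.4676,.0626,z)))
print("nest",proj(c,(.4676,.0626,.024)))
```

```text
False
0.011138841468265716 38.993128538131714 [0.30328491 0.5513227  1.29053098] [ 0.48514132 -0.27001872  0.05323441]
0.011331058630302765 [-0.93133062 -0.35814778 -1.40835561] [0.46790054 0.06200118 0.14013398] 9.85
[246.2965398  201.70386355]
[245.42044943 260.13996754]
nest [246.6604492  177.43074242]
```

View pics/w_held.png

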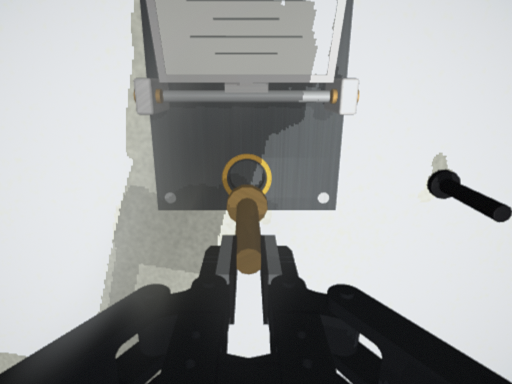

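The held pin hangs true. Its flange is at px (247,204) against a predicted (246,204), and the ring at (246.5,177) matches its prediction. I'm inserting it now.

Run:
```python
from h import *
p=np.array([.4676,.0626,.0])
f=lambda:print({k:np.round(telemetry.read_state()[k],4) for k in("tool_pos","ft_force","grip_width","t")})
ctrl.movel(p+[0,0,.085],feed=.1);f()
print(ctrl.movel(p+[0,0,.0645],feed=.025,force_limit=6));f()
```

```text
{'tool_pos': array([0.468 , 0.0626, 0.0854]), 'ft_force': array([-0.0838, -0.4659, -0.1312]), 'grip_width': np.float64(0.0112), 't': np.float64(10.6)}
True
{'tool_pos': array([0.4675, 0.0627, 0.0652]), 'ft_force': array([-0.1451, -0.0211,  5.1085]), 'grip_width': np.float64(0.0114), 't': np.float64(11.3583)}
```

Run:
```python
from h import *
command_gripper(.05,40)
p=np.array([.4676,.0626,.0])
ctrl.movel(p+[0,0,.19],feed=.12)
ctrl.movel(np.array([.54,.068,.24]));ctrl.pause(.2)
s=telemetry.read_state();im=grab_frame("wrist")
cv2.imwrite("pics/w_placed.png",cv2.resize(im[0:260,150:350,::-1],None,fx=2.3,fy=2.3))
c=cam("wrist",s)
for z in(.02,.092):print((proj(c,(.4676,.0626,z))-[150,0])*2.3)
h=cv2.cvtColor(im[...,::-1].copy(),cv2.COLOR_BGR2HSV);m=cv2.inRange(h,(0,120,40),(8,255,255))[5:70,215:275];ys,xs=np.nonzero(m)
print("knob",onplane(c,((xs.min()+xs.max())/2+215,(ys.min()+ys.max())/2+5),.1027),s["t"])
```

```text
[222.45601972 483.35203178]
[221.68838584 542.03109348]
knob [0.6543911  0.08010009 0.1027    ] 13.9583
```

View pics/w_placed.png

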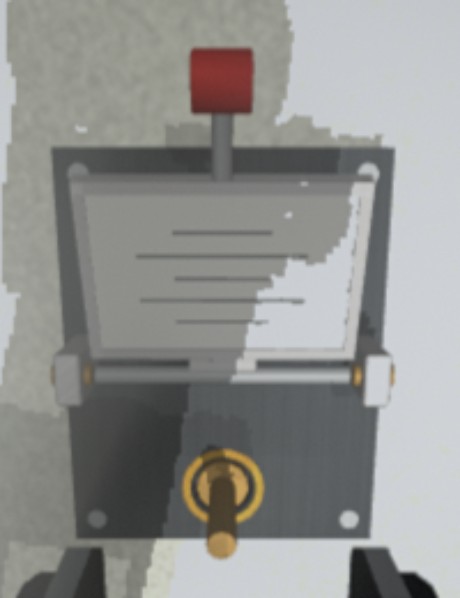

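The pin stands home: its top is at px (221,545) against a predicted (222,542), with the flange centred in the ring. The knob is unchanged, so I'll grip it and swing the screen along its arc.

Run:
```python
from h import *
f=lambda:print({k:np.round(telemetry.read_state()[k],4).tolist() for k in("tool_pos","ft_force","grip_width","grip_force","t")})
K=np.array([.6547,.0803,.1007])
ctrl.movel(K+[0,0,.1]);print(ctrl.movel(K,feed=.06,force_limit=6))
command_gripper(0,30);f()
a0=np.radians(20);u=np.array([np.cos(.095),np.sin(.095)])
n=10
for i in range(1,n+1):
    a=a0+(np.pi/2-a0)*i/n
    r=.125*(np.cos(a)-np.cos(a0));q=K+np.array([r*u[0],r*u[1],.125*(np.sin(a)-np.sin(a0))])
    ctrl.movel(q,feed=.04)
    if i in(1,2,5,8): f()
ctrl.pause(.5);f()
im=grab_frame("side");a=im[100:240,150:300,::-1]
s=cam("side");print((proj(s,(.6547-.1175*u[0],.0803-.1175*u[1],.185))-[150,100])*4)
print("hinge",(proj(s,(.6547-.1175*u[0],.0803-.1175*u[1],.06))-[150,100])*4)
cv2.imwrite("pics/fin.png",cv2.resize(a,None,fx=4,fy=4,interpolation=cv2.INTER_CUBIC))
```

```text
False
{'tool_pos': [0.6547, 0.0803, 0.1007], 'ft_force': [0.3074, 0.6472, 0.9193], 'grip_width': 0.0001, 'grip_force': 0.0, 't': 17.3167}
{'tool_pos': [0.6488, 0.0797, 0.1151], 'ft_force': [0.0648, -0.098, -1.0345], 'grip_width': 0.0001, 'grip_force': 0.0, 't': 17.85}
{'tool_pos': [0.641, 0.079, 0.1282], 'ft_force': [-0.4545, -1.0403, 0.6046], 'grip_width': -0.0002, 'grip_force': 0.0, 't': 18.3833}
{'tool_pos': [0.6092, 0.076, 0.1606], 'ft_force': [0.936, -0.2194, -0.1694], 'grip_width': 0.0001, 'grip_force': 0.0, 't': 19.9833}
{'tool_pos': [0.5678, 0.072, 0.1794], 'ft_force': [-0.2358, -0.8452, 0.3701], 'grip_width': 0.0003, 'grip_force': 0.0, 't': 21.5833}
{'tool_pos': [0.5378, 0.0692, 0.1829], 'ft_force': [0.4214, -0.7842, -0.4796], 'grip_width': -0.0, 'grip_force': 0.0, 't': 23.15}
[278.78374127 221.59826184]
hinge [285.15747162 353.55362083]
```

View pics/fin.png

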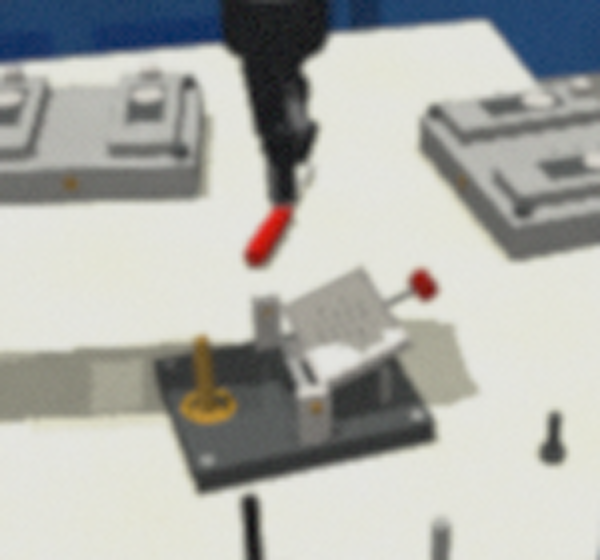

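The fingers closed on nothing: the width is 0 and the grip force 0. The side view shows the screen still on its back rest, with the knob at px (423,285), unmoved, and the pin in its nest. I should have checked the grip before swinging. I'll go back over the knob, look from close up, and close in stages.

Run:
```python
from h import *
f=lambda:print({k:np.round(telemetry.read_state()[k],4).tolist() for k in("tool_pos","ft_force","grip_width","grip_force","t")})
K=np.array([.6547,.0803,.1007])
ctrl.movel(K+[0,0,.1]);command_gripper(.05,30)
print("force stop",ctrl.movel(K,feed=.08,force_limit=6));f()
a=grab_frame("wrist");b=grab_frame("side")
c=cam("wrist",telemetry.read_state());print(proj(c,K+[0,0,.002]), proj(cam("side"),K+[0,0,.002]))
w=b[110:230,190:300]
cv2.imwrite("pics/k1.png",np.hstack([cv2.resize(a,(440,330),interpolation=cv2.INTER_AREA),cv2.resize(w,(302,330),interpolation=cv2.INTER_CUBIC)])[...,::-1])
```

```text
force stop False
{'tool_pos': [0.6553, 0.0803, 0.1015], 'ft_force': [-0.6851, -0.461, 0.5919], 'grip_width': 0.05, 'grip_force': 0.0, 't': 26.075}
[246.87772717 236.27988628] [254.88396068 171.14327644]
```

View pics/k1.png

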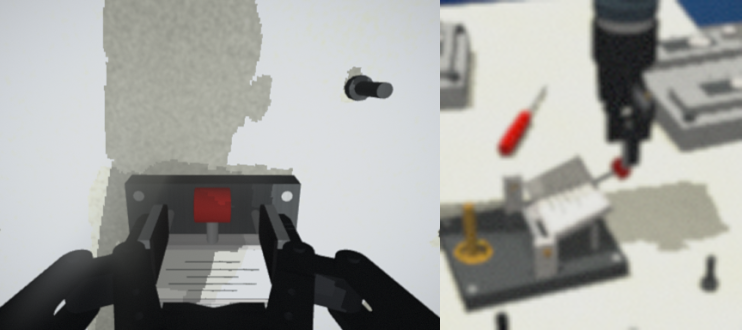

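In the wrist picture the knob sits centred between the fingers, as predicted. Both views, though, show the fingertips ending 20–30 mm short of where the tool data puts them: the side view has the near fingertip above the knob. So the pads closed above it. I'll go lower under force guard and check the grip at each depth.

Run:
```python
from h import *
f=lambda:print({k:np.round(telemetry.read_state()[k],4).tolist() for k in("tool_pos","ft_force","grip_width","grip_force","t")})
K=np.array([.6547,.0803,.1007])
print("force stop",ctrl.movel(K-[0,0,.030],feed=.05,force_limit=5));f()
for w in(.035,.026,.0): command_gripper(w,30);f()
b=grab_frame("side");a=grab_frame("wrist");w=b[110:230,190:300]
cv2.imwrite("pics/k2.png",np.hstack([cv2.resize(a,(440,330),interpolation=cv2.INTER_AREA),cv2.resize(w,(302,330),interpolation=cv2.INTER_CUBIC)])[...,::-1])
```

```text
force stop False
{'tool_pos': [0.6548, 0.0803, 0.0708], 'ft_force': [0.229, 0.4406, 0.8803], 'grip_width': 0.0503, 'grip_force': 0.0, 't': 26.925}
{'tool_pos': [0.6549, 0.0803, 0.0711], 'ft_force': [0.0296, 0.3425, 0.3819], 'grip_width': 0.0351, 'grip_force': 0.0, 't': 27.225}
{'tool_pos': [0.6547, 0.0803, 0.0707], 'ft_force': [0.0065, -0.312, 0.1021], 'grip_width': 0.0259, 'grip_force': 0.0, 't': 27.4833}
{'tool_pos': [0.6546, 0.0811, 0.0709], 'ft_force': [-0.4265, 3.8183, 1.6995], 'grip_width': 0.0212, 'grip_force': 31.2937, 't': 27.7}
```

View pics/k2.png

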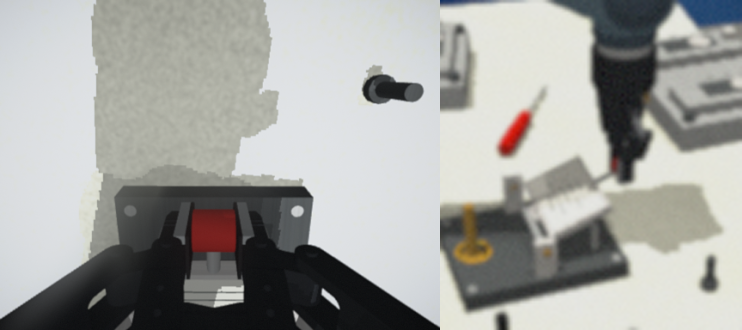

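The knob is now between the pads: width 21 mm, 31 N, and the side view shows it covered by the fingertips. I'll swing it, with checks on grip and force at every step.

Run:
```python
from h import *
f=lambda s:print({k:np.round(s[k],4).tolist() for k in("tool_pos","ft_force","grip_width","grip_force","t")})
K=np.array([.6547,.0808,.0707])
a0=np.radians(20);u=np.array([np.cos(.095),np.sin(.095)]);n=12
for i in range(1,n+1):
    a=a0+(np.pi/2-a0)*i/n;r=.125*(np.cos(a)-np.cos(a0))
    ctrl.movel(K+np.array([r*u[0],r*u[1],.125*(np.sin(a)-np.sin(a0))]),feed=.035)
    s=telemetry.read_state()
    if i%2==1 or i==n: f(s)
    if np.linalg.norm(s["ft_force"])>20 or s["grip_width"]<.015: print("STOP",i);f(s);break
ctrl.pause(.5);f(telemetry.read_state())
b=grab_frame("side");a=grab_frame("wrist");w=b[100:220,180:290]
print((proj(cam("side"),(.5377,.0692,.185))-[180,100])*2.75+[440,0])
cv2.imwrite("pics/k3.png",np.hstack([cv2.resize(a,(440,330),interpolation=cv2.INTER_AREA),cv2.resize(w,(302,330),interpolation=cv2.INTER_CUBIC)])[...,::-1])
```

```text
{'tool_pos': [0.6494, 0.0805, 0.082], 'ft_force': [-0.0783, 4.8485, -2.3756], 'grip_width': 0.0214, 'grip_force': 30.5774, 't': 28.3167}
{'tool_pos': [0.6356, 0.0793, 0.1034], 'ft_force': [-0.8289, 5.3922, -4.2518], 'grip_width': 0.0215, 'grip_force': 29.9148, 't': 29.35}
{'tool_pos': [0.6182, 0.0777, 0.1217], 'ft_force': [-1.208, 5.7003, -4.524], 'grip_width': 0.0213, 'grip_force': 29.7882, 't': 30.3833}
{'tool_pos': [0.5976, 0.0757, 0.1363], 'ft_force': [-0.2721, 5.7519, -5.2768], 'grip_width': 0.0215, 'grip_force': 29.7539, 't': 31.4167}
{'tool_pos': [0.5748, 0.0736, 0.1466], 'ft_force': [-0.6294, 5.5455, -4.6517], 'grip_width': 0.0216, 'grip_force': 29.6676, 't': 32.45}
{'tool_pos': [0.5505, 0.0713, 0.1523], 'ft_force': [1.1667, 6.9517, -3.1569], 'grip_width': 0.021, 'grip_force': 29.5503, 't': 33.4833}
{'tool_pos': [0.5381, 0.0701, 0.1533], 'ft_force': [1.0577, 6.5194, -1.7222], 'grip_width': 0.0211, 'grip_force': 29.4889, 't': 34.0}
{'tool_pos': [0.5382, 0.0701, 0.1533], 'ft_force': [1.1773, 6.6233, -2.8868], 'grip_width': 0.0213, 'grip_force': 29.498, 't': 34.5}
[549.13001537 152.33184178]
```

View pics/k3.png

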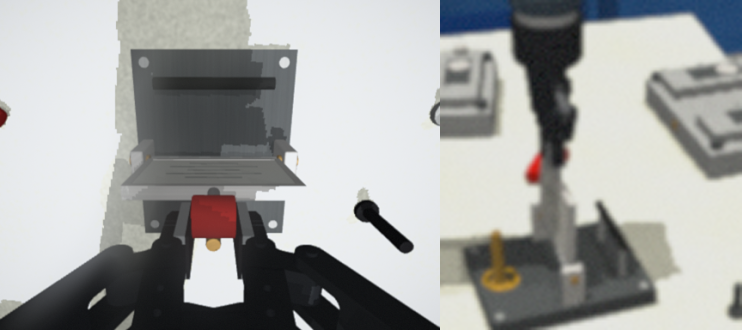

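The screen is up with the knob in the pads (21 mm, 29 N), and the pin still stands clear in its nest. The red at px (535,165) in the side view is the screwdriver lying behind. Before handing in I'll check the angle against the panel edge and knob in the wrist picture (no new view needed).

Run:
```python
from h import *
s=telemetry.read_state();c=cam("wrist",s);im=grab_frame("wrist")
h=cv2.cvtColor(im[...,::-1].copy(),cv2.COLOR_BGR2HSV);m=cv2.inRange(h,(0,120,40),(8,255,255));m[:,:200]=0;m[:,300:]=0
ys,xs=np.nonzero(m);print("knob rows",np.percentile(ys,[1,99]),"cols",np.percentile(xs,[1,99]))
print("grey col155",im[170:232:2,155].mean(1).astype(int).tolist())
u=np.array([np.cos(.095),np.sin(.095),0]);v=np.array([-u[1],u[0],0])
H=np.array([.4676,.0626,0])+.07*u+[0,0,.06]
for e in(-.09,0,.09): # + = past upright, to robot
    d=np.array([0,0,np.cos(e)])-u*np.sin(e);n=u*np.cos(e)+np.array([0,0,np.sin(e)])
    print(e,"knob",proj(c,H+.125*d),"knob far/near side",proj(c,H+.125*d+.011*n)[1],proj(c,H+.125*d-.011*n)[1],"panel edge back/front",proj(c,H+.09*d+.004*n+.05*v),proj(c,H+.09*d-.004*n+.05*v)[1])
print(s["ft_force"],s["t"],np.abs(s["joint_velocities"]).max())
```

```text
knob rows [228. 276.] cols [222. 274.]
grey col155 [179, 158, 124, 146, 168, 173, 171, 173, 171, 169, 168, 171, 167, 164, 163, 156, 122, 121, 120, 119, 119, 125, 118, 151, 164, 166, 166, 167, 168, 154, 145]
-0.09 knob [248.34745785 243.9550998 ] knob far/near side 220.02310106592458 267.12054895058185 panel edge back/front [155.97434248 212.63603426] 226.71755840361882
0 knob [248.37707682 267.1021644 ] knob far/near side 244.9702647998672 288.26335972258425 panel edge back/front [156.88522572 226.8982082 ] 240.17719188726963
0.09 knob [248.40723146 288.056504  ] knob far/near side 268.2221800445214 306.8113412408427 panel edge back/front [158.12938018 240.34571662] 252.5997501428463
[ 1.24996692  7.49957762 -2.41752531] 34.6 0.0014453105415764415
```

Run:
```python
from h import *
s=telemetry.read_state();c=cam("wrist",s);im=grab_frame("wrist");S=cam("side");b=grab_frame("side")
u=np.array([np.cos(.095),np.sin(.095),0]);v=np.array([-u[1],u[0],0])
N=np.array([.4676,.0626,0]);O=N+.07*u;H=O+[0,0,.06]
r=lambda x:np.round(x).astype(int).tolist()
print("pred plate far corners",[r(proj(c,O+.1*u+y*v+[0,0,.024])) for y in(.08,-.08)],"seen ~(152,57),(347,57)")
print("pred rest bar top",r(proj(c,O+.07*u+[0,0,.077])),"seen ~(249,97)"); print("pred cheek tops",[r(proj(c,O+y*v+[0,0,.073])) for y in(.069,-.069)],"pin top",r(proj(c,N+[0,0,.092])),"seen (248,284)")
for x in(150,165,180,330): print(x,im[170:260:3,x].mean(1).astype(int).tolist())
print("stem",[tuple(im[y,248]) and im[y,248].astype(int).tolist() for y in range(200,232,3)])
for e in(-.15,-.06,0,.06):
    d=np.array([0,0,np.cos(e)])-u*np.sin(e)
    print(e,"side: near edge bottom/top, far top",[np.round(proj(S,H+k*d+y*v),1).tolist() for k,y in((.02,-.058),(.09,-.058),(.09,.058))],"W top corners",[r(proj(c,H+.09*d+y*v)) for y in(.058,-.058)])
for y in range(158,196,3): print(y,b[y,205:240].astype(int).mean(1).astype(int).tolist())
```

```text
pred plate far corners [[151, 57], [346, 57]] seen ~(152,57),(347,57)
pred rest bar top [248, 97] seen ~(249,97)
pred cheek tops [[159, 191], [338, 191]] pin top [249, 283] seen (248,284)
150 [187, 187, 185, 182, 172, 167, 170, 167, 161, 163, 161, 164, 133, 123, 121, 130, 165, 168, 169, 167, 165, 152, 161, 157, 158, 157, 153, 153, 156, 157]
165 [118, 118, 129, 144, 146, 151, 136, 121, 115, 113, 120, 122, 122, 121, 121, 118, 160, 142, 143, 142, 139, 140, 146, 147, 149, 152, 152, 149, 151, 151]
180 [87, 90, 87, 87, 105, 134, 112, 114, 114, 115, 114, 114, 115, 114, 115, 109, 136, 138, 138, 136, 134, 95, 81, 80, 78, 78, 76, 75, 75, 117]
330 [102, 101, 96, 98, 109, 115, 127, 100, 96, 93, 108, 110, 110, 110, 110, 101, 240, 239, 239, 239, 239, 172, 118, 132, 148, 167, 182, 217, 226, 241]
stem [[105, 106, 103], [104, 104, 102], [94, 95, 93], [106, 106, 103], [106, 106, 103], [95, 94, 93], [94, 94, 94], [81, 81, 81], [81, 81, 81], [88, 47, 46], [105, 38, 38]]
-0.15 side: near edge bottom/top, far top [[227.0, 193.2], [229.6, 174.2], [219.1, 155.8]] W top corners [[141, 210], [356, 210]]
-0.06
[... 1890 characters left out ...]
120, 129, 131, 124, 122, 119, 117, 115, 106, 92, 83, 78, 71, 69, 82, 92, 86]
185 [183, 180, 181, 183, 184, 173, 153, 134, 121, 107, 106, 106, 108, 104, 99, 101, 109, 123, 132, 134, 133, 124, 120, 113, 92, 74, 64, 64, 61, 58, 54, 61, 80, 91, 83]
188 [56, 54, 57, 55, 54, 56, 53, 52, 58, 60, 62, 62, 63, 63, 67, 80, 100, 120, 134, 135, 131, 120, 121, 111, 90, 67, 64, 65, 62, 61, 61, 60, 57, 65, 64]
191 [51, 54, 54, 53, 56, 56, 50, 56, 52, 56, 58, 55, 53, 56, 58, 62, 80, 114, 136, 133, 132, 124, 120, 108, 89, 69, 63, 62, 64, 63, 62, 62, 61, 55, 55]
194 [57, 56, 51, 52, 51, 54, 55, 55, 51, 52, 55, 55, 56, 52, 55, 57, 61, 75, 111, 137, 136, 125, 118, 106, 91, 82, 74, 63, 65, 61, 62, 63, 64, 62, 61]
```

With the wrist camera checked against the plate, rest bar and pin (all within 1 px), the bright strip at rows 217–233 is the panel's upper edge. Together with the knob rows it puts the screen 0.057 rad short of upright: in range, but with little margin. I'll trim it forward slightly and re-measure.

Run:
```python
from h import *
u=np.array([np.cos(.095),np.sin(.095),0]);O=np.array([.4676,.0626,0])+.07*u
def meas():
    ctrl.pause(.4);s=telemetry.read_state();c=cam("wrist",s);im=grab_frame("wrist")
    h=cv2.cvtColor(im[...,::-1].copy(),cv2.COLOR_BGR2HSV);m=cv2.inRange(h,(0,120,40),(8,255,255));m[:,:200]=0;m[:,300:]=0
    ys,_=np.nonzero(m);k=np.percentile(ys,[1,99]).mean()
    col=im[190:265,330].mean(1);br=np.nonzero(col[:60]>200)[0]+190
    es=np.linspace(-.2,.2,401);D=lambda e:np.array([0,0,np.cos(e)])-u*np.sin(e);n=lambda e:u*np.cos(e)+np.array([0,0,np.sin(e)])
    kk=[(proj(c,O+[0,0,.06]+.125*D(e)+.011*n(e))[1]+proj(c,O+[0,0,.06]+.125*D(e)-.011*n(e))[1])/2 for e in es]
    pp=[proj(c,O+[0,0,.06]+.09*D(e)+.004*n(e))[1] for e in es]
    print("e knob",es[np.argmin(np.abs(np.array(kk)-k))],"e panel",es[np.argmin(np.abs(np.array(pp)-br.min()))],br.min(),br.max(),np.round(s["ft_force"],1),s["grip_force"],s["t"])
    return s
s=meas()
p=np.array([.5377,.0701,.1532])   # last commanded target (approx.)
ctrl.movel(p-.006*u,feed=.02)
meas()
```

```text
e knob -0.057999999999999996 e panel -0.063 217 232 [ 1.2  6.2 -2.3] 29.498820304870605 35.15
e knob -0.014000000000000012 e panel -0.02200000000000002 213 249 [ 1.9  5.3 -2.8] 29.52074021100998 36.05
```

The screen is now within about 0.02 rad of upright, held still with a firm grip, and the pin is clear.

Run:
```python
from h import *
ctrl.pause(.5);print(job.job_done())
```

```text
the job is handed in; nothing more can be done
None
```

I handed the job in: the brass pin is home in the nest and released, and by wrist-camera measurement the screen is held still about 0.02 rad short of upright, well inside the 0.09 rad allowed. My first grip closed above the knob and missed it, so I regripped lower before swinging; the hand-in call did not report whether the run passed.

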